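Snap the retaining clip onto the label-roll spindle

TASK

Lock the label roll on its stand: pick the spring clip up by its lug, lay it flat on the round end flange with its open mouth towards the spindle, and push it sideways into the spindle's groove until it snaps fully home, then let go. Go by feel: never press or knock on the stand with more than about 30 N (3 kg), and leave the other things on the bench where they stand.

Things in the scene. Friction and masses are not known exactly. Their poses are not given: they have to be found in the camera images.
- clip: open spring clip of dark steel, 5 mm thick, lying flat, 74 g: web plate, two sprung jaws, upright grey lug. Origin: on its underside at the seat's centre, the point on the spindle axis when home. x points out of the mouth, z up. Web: 36 mm wide (y), from x = -52 to -10.5 mm; its front edge meets the neck 0.5 mm past home, a hard stop (5 N or more per mm beyond)
- throat (a point): on the clip, midway between the jaws' narrowest points, 8.5 mm ahead of its origin (x), 2.5 mm above the underside; axes as the clip's. Jaws: 5 mm round bars along y = +-13.5 mm, 15 mm apart here (neck: 20 mm), flared to a 30 mm mouth at x = 21 mm; tips end at x = 23.5 mm
- jaw_left (a joint): spring angle of the jaw on the clip's +y side about an upright pivot at x = -16, y = 13.5 mm: 0 relaxed, about 0.1 rad as the throat passes the neck, 0.18 at its stop. Pushing the throat over the neck takes about 5 to 12 N, from roughly 16 to 9 mm short of home; then the clip jumps in and the force falls to nothing, or pulls, before the hard stop
- jaw_right (a joint): the same for the jaw on the clip's -y side; it also grows as the jaw opens
- lug (a point): middle of the clip's upright grey plastic lug, the place to grip: the lug is 16 mm along the clip's x, 14 mm wide in y, and stands from 5 mm to 40 mm above the clip's underside, centred at x = -42 mm; this point is 27 mm above the underside. Axes as the clip's
- stand: roll stand, fixed: grey base plate 150 x 150 x 24 mm, on it an upright white label roll, 100 mm diameter, a 120 mm aluminium end flange and out of it the spindle's end. Origin: on the spindle axis, at bench height; z up. The flange's flat top is 84 mm above the origin give or take 12 mm: rolls differ in width and this height is not measured, so feel for it, slower than 15 mm/s: knocks count
- spindle (a point): the spindle's end above the flange, part of the stand: straight on the flange's top face comes the groove, 7 mm high, with a neck of 20 mm diameter (the 5 mm clip has 2 mm play in height), then a steel head, 36 mm diameter, 25 mm high, with a 1.5 mm chamfer under its rim. This point: on the axis at the base plate's top, 24 mm above the bench. The clip may go in from any side
- cone_a: white thread cone, 60 mm diameter at the foot, 128 mm tall, standing; origin under its centre. Leave it alone
- cone_b: second white thread cone, the same. Leave it alone
- tape: roll of brown packing tape lying flat, 96 mm outer diameter, 48 mm tall; origin under its centre. Leave it alone
- carton: small cardboard carton 110 x 80 x 70 mm; origin under its centre. Leave it alone
Things that resemble listed ones, but are neither listed nor needed, are in the scene too. Of the things that look like the clip, the middle-sized one is meant.

How it is judged:
By the outcome, as a careful person would: the job done as asked, in the order asked, and still so for the second after the job is handed in, with the robot touching nothing.
It also fails if it takes over 69 s, if anything falls off the work surface, if the arm or the gripper's body presses on something with over 40 N, if the wrist force passes 120 N, or if a joint passes its speed limit or range.

ROBOT

A 6-joint arm with a two-finger parallel gripper is mounted at the origin on the work surface. World frame = base frame: x ahead of the robot, y to its left, z up, the work surface at z = 0. Lengths are in mm, angles in rad, forces in N, time in s.
With the tool pointing down it reaches from about 350 to 975 mm from the base axis. Payload 4.9 kg.
Tool frame: the origin (TCP) lies midway between the tips of the shut fingers; the grasp point (between the pads) lies ctrl.hold_point_z behind it (ctrl.hold_point_z is the distance from the TCP to the grasp point, in mm); z points along the fingers, y is the line along which they close (so a half turn about z gives the same grasp; the last joint's range is limited). The gripper opens to 85 mm and grips with 20 to 120 N. Pads are 22 mm wide; open, the fingers measure 114 mm over their backs; the gripper's body (76 mm by 85 mm) begins 54 mm behind the grasp point. The pads swing forward as they close: fully open they stand 13 mm farther back than shut.
Start: joints at [1.058, 0.053, 1.613, -0, 1.476, -0.119], TCP at [239.801, 577.146, 231.304] pointing down, gripper open.
Joint ranges: [-3.01, 3.01], [-1.01, 2.22], [0.06, 2.58], [-1.02, 4.17], [0.09, 2.62], [-3.14, 3.14]. Speed limits (rad/s): [2.57, 2.57, 3.14, 3.14, 3.14, 3.14].

INTERFACE

Orientations are given as a unit quaternion [x, y, z, w].
In Python, from bench import readout, imaging, ctrl gives the robot as it stands. The module is installed in compiled form; this text tells all that it offers.
- The arm moves only by the shell command python3 -m crank 'ROWS'. ROWS is JSON, a list of rows, each an object of numbers: "ax", "ay", "az": the turn, a rotation vector about the tool's x, y, z in degrees; "dx", "dy", "dz": the shift along the tool's x, y, z in m; "hand": the closure, from -1 (fully open) to 1 (shut). In form: [{"ax": .., "ay": .., "az": .., "dx": .., "dy": .., "dz": .., "hand": ..}, ...]. A call has 1 to 20 rows; each row is the pose to reach, as a shift and turn from the pose commanded when the call began, along the tool's axes at that moment; what a row does not reach only later rows make up. A row lasts 1/12 s, in which the tool goes at most 41.7 mm and 7.16 degrees, less where a joint would pass 70% of its speed; a pose out of reach is approached as far as the arm can. A call with a gripper value outside its range is refused whole. The fingers move at their own pace and stop on an object; the grip force is fixed at half the most. Time passes only in rows, so rows that repeat a pose let the fingers close. It gives the time, the measured TCP pose, the force, the opening and the grip force at its end, in the units of the state.
- readout.get_state(): the state, without advancing time (a new reading comes with each control period).
- imaging.snapshot(name): name is "side" or "top"; returns a dict with "pixels" (384x512x3 uint8, blue, green, red), "depth" (384x512 float32, mm along the optical axis (not along the pixel's ray), 0 where there is no reading), "fx", "fy", "cx", "cy" (pixels), "rvec" (rotation vector, rad) and "tvec" (3), from world to camera coordinates, as OpenCV has them. Camera axes: x right, y down, z forward; pixel columns grow to the right and rows downward; lengths in mm; the calibration is good to about 2 mm. A picture is of the moment at which its call begins.
- ctrl.job_done(): hands the job in; it is judged then, once.
The state is a dict: "t": time; "q": joint angles; "qvel": joint speeds; "joint_torque": joint torques, N m; "ee_pos": TCP position; "eef_rot": TCP orientation; "contact_force": force on the tool from outside, world axes, zero at the start; "torque": the same for the moment, N m; "width": finger opening in mm; "grasp_force": force on a finger pad.
Only numpy, scipy, OpenCV 4.12 (cv2) and the standard library are available. Lean on these libraries where they do the work, as an engineer would, in place of code of your own. Each camera call takes 0.05 s, during which the arm holds its last target. There are 200 camera calls.

## Working session

There is one attempt and no reset: what is moved stays moved. The work goes in short steps, Python scripts to look and compute and a shell command to move; the robot and the scene stay as the last step left them, time stands still between calls to the robot, and variables do not carry over. Pictures are saved under pics/ and viewed, at most 10 in all, crops included, and the job is handed in when it is done.

```bash
mkdir -p pics; cat > h.py <<'E'
import numpy as np, cv2
from bench import readout, imaging, ctrl
from scipy.spatial.transform import Rotation as R
def snap(n,save=None):
    s=imaging.snapshot(n)
    np.savez(f'{n}.npz',**s)
    if save: cv2.imwrite(f'pics/{save}.png',s['pixels'])
    return s
def cloud(s):
    d=s['depth'];v,u=np.mgrid[:d.shape[0],:d.shape[1]]
    P=np.stack([(u-s['cx'])/s['fx']*d,(v-s['cy'])/s['fy']*d,d],-1)
    M=cv2.Rodrigues(np.array(s['rvec'],float))[0]
    W=(P-np.array(s['tvec']).ravel())@M
    W[d==0]=np.nan
    return W
def proj(s,p):
    M=cv2.Rodrigues(np.array(s['rvec'],float))[0]
    c=M@np.array(p,float)+np.array(s['tvec']).ravel()
    return c[0]/c[2]*s['fx']+s['cx'],c[1]/c[2]*s['fy']+s['cy']
def totool(p):  # world target TCP -> shift in m in tool axes
    st=readout.get_state()
    return R.from_quat(st['eef_rot']).inv().apply(np.array(p)-st['ee_pos'])/1000
E
python3 - <<'E'
from h import *
a=snap('top');b=snap('side')
cv2.imwrite('pics/both.png',cv2.resize(a['pixels'],(800,600)))
cv2.imwrite('pics/s1.png',cv2.resize(b['pixels'],(800,600)))
print(readout.get_state(),ctrl.hold_point_z)
E
```

```text
{'t': 0.1, 'q': array([ 1.05802019e+00,  5.33337694e-02,  1.61418183e+00, -7.62974375e-06,
        1.47599868e+00, -1.19035517e-01]), 'qvel': array([ 0.00017117, -0.00207802, -0.0030636 ,  0.00013012,  0.0001771 ,
        0.00150015]), 'joint_torque': array([ 5.59727996e-04, -3.94904995e+01, -3.71362853e+01, -1.07682326e-04,
        3.92621267e-03,  6.49305122e-06]), 'ee_pos': array([239.5166831 , 576.66197016, 230.14432508]), 'eef_rot': array([ 1.95600611e-01,  9.80683169e-01, -9.14445972e-04, -2.94893172e-04]), 'contact_force': array([ 0.39621413, -0.00219153,  0.58950261]), 'torque': array([ 0.04173558,  0.04661321, -0.0028256 ]), 'grasp_force': 0.0, 'width': 85.421216172393} 18.700000000000003
```

View pics/both.png

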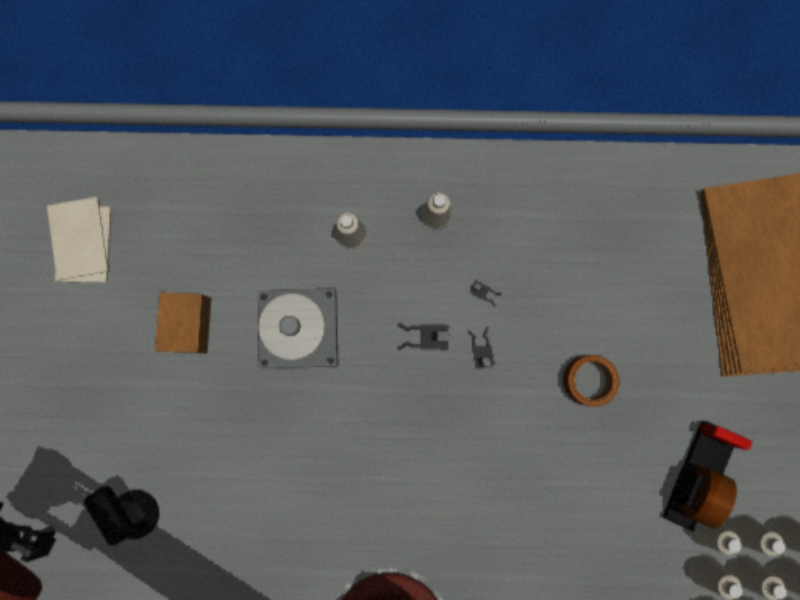

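View pics/s1.png

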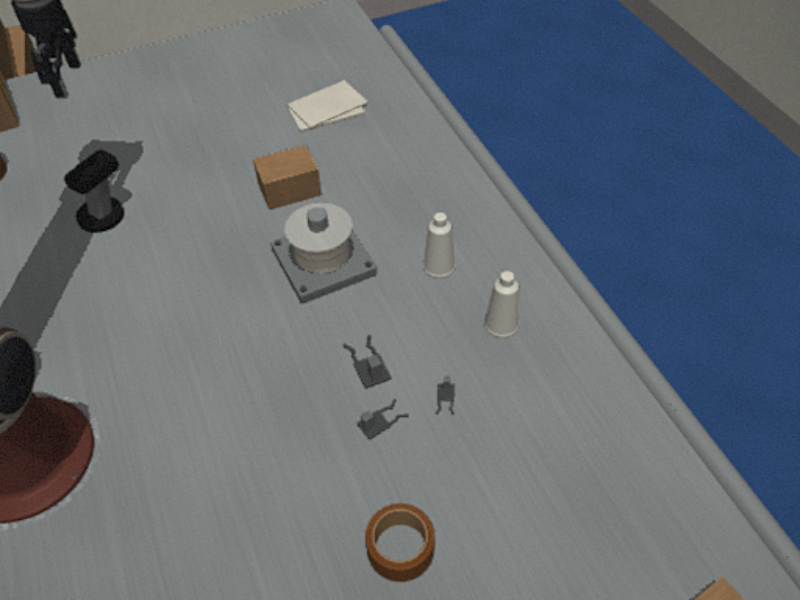

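Clip look-alikes in the top picture (800x600): large (425,337), one at (482,348), small (485,292). At about 1.87 mm/px, the 75.5 mm clip should be about 40 px long, which matches (482,348). I'll check that one in a close crop. The stand is at (290,326).

```bash
python3 - <<'E'
from h import *
a=dict(np.load('top.npz'));b=dict(np.load('side.npz'))
# top crop u 240..340, v 165..245 (512 scale)
c=cv2.resize(a['pixels'][170:245,245:345],(800,600),interpolation=cv2.INTER_CUBIC)
c=cv2.convertScaleAbs(c,alpha=1.6)
cv2.imwrite('pics/c1.png',c)
W=cloud(a)
print(np.linalg.inv(cv2.Rodrigues(a['rvec'])[0])@-a['tvec'].ravel(), np.linalg.inv(cv2.Rodrigues(b['rvec'])[0])@-b['tvec'].ravel(),a['fx'],b['fx'])
def wp(s,u,v,z):
    M=cv2.Rodrigues(s['rvec'])[0];C=-M.T@s['tvec'].ravel();r=M.T@np.array([(u-s['cx'])/s['fx'],(v-s['cy'])/s['fy'],1]);return C+r*(z-C[2])/r[2]
# components above bench by depth
m=(W[...,2]>2.5)&(W[...,2]<60)
sub=np.zeros(m.shape,np.uint8);sub[170:245,245:345]=m[170:245,245:345]
n,l,st,ce=cv2.connectedComponentsWithStats(sub)
for i in range(1,n):
    if st[i,4]>20:
        p=W[l==i];print(st[i],p.mean(0).round(1),p.min(0).round(),p.max(0).round())
for nm,s in(('top',a),('side',b)):
    X=cloud(s);q=X[(abs(X[...,0]-wp(a,185.6,208,84)[0])<80)&(abs(X[...,1]-wp(a,185.6,208,84)[1])<80)]
    for lo,hi in((15,32),(65,100),(100,130)):
        k=q[(q[:,2]>lo)&(q[:,2]<hi)]
        if len(k): print(nm,lo,len(k),np.median(k,0).round(1),((np.percentile(k,1,axis=0)+np.percentile(k,99,axis=0))/2).round(1))
E
```

```text
[ 493.74945645  -13.67074997 1420.53142437] [ 329.44193458 -775.56641422 1072.7228128 ] 467.44245993550703 499.92171228429476
[299 177  20  15 108] [ 642.2 -165.6    9. ] [ 624. -196.    3.] [ 667. -138.   34.]
[313 189   9   8  23] [ 620.7 -192.8    4.9] [ 609. -206.    3.] [ 631. -180.   11.]
[245 197  48  36 447] [548.8 -59.8  10.9] [ 497. -119.    3.] [603.  24.  58.]
[300 198   7  12  30] [ 586.3 -152.     4.1] [ 569. -161.    3.] [ 602. -142.    8.]
[299 207  22  35 245] [ 519.3 -168.3    9.6] [ 473. -204.    3.] [ 576. -140.   47.]
[329 213  10  15  41] [ 533.2 -239.1    4.4] [ 516. -258.    3.] [ 559. -230.    8.]
[245 230   7  10  24] [486.2  13.2   4.3] [475.   4.   3.] [502.  22.   6.]
top 15 1094 [540.9 154.3  24.4] [557.8 189.4  24. ]
top 65 1150 [557.7 187.5  95.8] [558.4 188.4  94.8]
top 100 211 [558.1 187.2 122.5] [557.9 187.  115. ]
side 15 1049 [540.  146.2  24.2] [562.2 181.9  23.6]
side 65 1026 [556.2 171.6  95.6] [562.4 185.8  82.9]
side 100 169 [561.  178.3 124.2] [574.8 187.8 114.8]
```

View pics/c1.png

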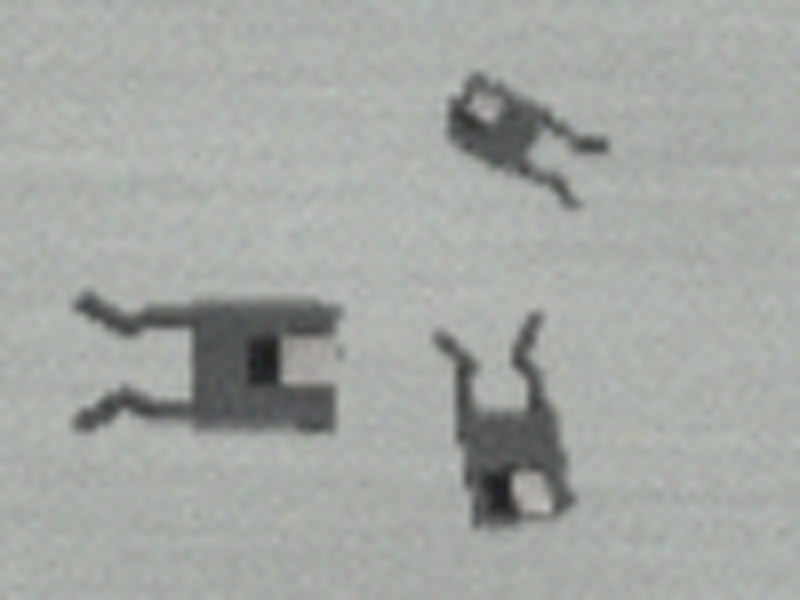

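The crop shows three clips: large at (205,365), small at (525,140), and the middle-sized one with jaw tips at (440,340) and (537,318), rear corners at (475,525) and (572,502), and its light lug top at (532,492). It measures about 71–75 mm, so it is the one meant. Next I compute the poses.

```bash
cat >> h.py <<'E'
def wp(s,u,v,z):
    M=cv2.Rodrigues(s['rvec'])[0];C=-M.T@s['tvec'].ravel();r=M.T@np.array([(u-s['cx'])/s['fx'],(v-s['cy'])/s['fy'],1]);return C+r*(z-C[2])/r[2]
E
python3 - <<'E'
from h import *
a=dict(np.load('top.npz'))
g=lambda x,y,z:wp(a,245+x/8-.5+.06,170+y/8-.5+.06,z)
t1,t2=g(440,340,3),g(537,318,3);r1,r2=g(475,525,4),g(572,502,4);L=g(532,492,40)
f=(t1+t2)/2;r=(r1+r2)/2;d=f-r
print(np.linalg.norm(d),np.linalg.norm(t1-t2),np.linalg.norm(r1-r2))
for v in (d,t1-t2,r1-r2): print(v.round(1),np.degrees(np.arctan2(v[1],v[0])).round(1))
print('front',f,'rear',r,'lugtop',L)
u=d/np.linalg.norm(d);print('lug from rear',r+u*10)
st=readout.get_state();m=R.from_quat(st['eef_rot']).as_matrix();print(m.round(3))
E
```

```text
70.67677965660559 37.73017548569753 37.61789615541803
[69.3 13.9 -1. ] 11.4
[-9.1 36.6  0. ] 104.0
[-9.4 36.4  0. ] 104.5
front [ 564.11714467 -159.59845106    3.        ] rear [ 494.83238455 -173.52070651    4.        ] lugtop [ 502.73880627 -172.48509286   40.        ]
lug from rear [ 504.63542884 -171.55085793    3.85851081]
[[-0.923  0.384 -0.001]
 [ 0.384  0.923 -0.002]
 [ 0.    -0.002 -1.   ]]
```

```bash
python3 - <<'E'
from h import *
print(totool([503.5,-172.2,180]).round(4))
E
```

```text
[-0.5311 -0.5902  0.0512]
```

```bash
r='{"dx":-0.531,"dy":-0.590,"dz":0.05,"az":-36,"hand":0}'; python3 -m crank '[{"dx":-0.531,"dy":-0.590,"dz":0.0,"az":-36,"hand":0},{"dx":-0.531,"dy":-0.590,"dz":0.0,"az":-36,"hand":0},{"dx":-0.531,"dy":-0.590,"dz":0.0,"az":-36,"hand":0},{"dx":-0.531,"dy":-0.590,"dz":0.0,"az":-36,"hand":0},{"dx":-0.531,"dy":-0.590,"dz":0.0,"az":-36,"hand":0},{"dx":-0.531,"dy":-0.590,"dz":0.0,"az":-36,"hand":0},{"dx":-0.531,"dy":-0.590,"dz":0.0,"az":-36,"hand":0},{"dx":-0.531,"dy":-0.590,"dz":0.0,"az":-36,"hand":0},{"dx":-0.531,"dy":-0.590,"dz":0.0,"az":-36,"hand":0},{"dx":-0.531,"dy":-0.590,"dz":0.0,"az":-36,"hand":0},{"dx":-0.531,"dy":-0.590,"dz":0.0,"az":-36,"hand":0},{"dx":-0.531,"dy":-0.590,"dz":0.0,"az":-36,"hand":0},{"dx":-0.531,"dy":-0.590,"dz":0.0,"az":-36,"hand":0},{"dx":-0.531,"dy":-0.590,"dz":0.0,"az":-36,"hand":0},{"dx":-0.531,"dy":-0.590,"dz":0.0,"az":-36,"hand":0},{"dx":-0.531,"dy":-0.590,"dz":0.05,"az":-36,"hand":0},{"dx":-0.531,"dy":-0.590,"dz":0.05,"az":-36,"hand":0},{"dx":-0.531,"dy":-0.590,"dz":0.05,"az":-36,"hand":0},{"dx":-0.531,"dy":-0.590,"dz":0.05,"az":-36,"hand":0},{"dx":-0.531,"dy":-0.590,"dz":0.05,"az":-36,"hand":0}]'
python3 - <<'E'
from h import *
st=readout.get_state();print(R.from_quat(st['eef_rot']).as_matrix().round(3));print(st['width'],st['q'].round(2))
print(totool([503.5,-172.2,70]).round(4))
E
```

```text
[[-0.923  0.384 -0.001]
 [ 0.384  0.923 -0.002]
 [ 0.    -0.002 -1.   ]]
85.421216172393 [ 1.06  0.05  1.61 -0.    1.48 -0.12]
[-0.5311 -0.59    0.1612]invalid input at $[0]: expected keys ax, ay, az, dx, dy, dz, hand
```

```bash
python3 -m crank '[{"ax":0,"ay":0,"az":-36,"dx":-0.531,"dy":-0.59,"dz":0,"hand":0},{"ax":0,"ay":0,"az":-36,"dx":-0.531,"dy":-0.59,"dz":0,"hand":0},{"ax":0,"ay":0,"az":-36,"dx":-0.531,"dy":-0.59,"dz":0,"hand":0},{"ax":0,"ay":0,"az":-36,"dx":-0.531,"dy":-0.59,"dz":0,"hand":0},{"ax":0,"ay":0,"az":-36,"dx":-0.531,"dy":-0.59,"dz":0,"hand":0},{"ax":0,"ay":0,"az":-36,"dx":-0.531,"dy":-0.59,"dz":0,"hand":0},{"ax":0,"ay":0,"az":-36,"dx":-0.531,"dy":-0.59,"dz":0,"hand":0},{"ax":0,"ay":0,"az":-36,"dx":-0.531,"dy":-0.59,"dz":0,"hand":0},{"ax":0,"ay":0,"az":-36,"dx":-0.531,"dy":-0.59,"dz":0,"hand":0},{"ax":0,"ay":0,"az":-36,"dx":-0.531,"dy":-0.59,"dz":0,"hand":0},{"ax":0,"ay":0,"az":-36,"dx":-0.531,"dy":-0.59,"dz":0,"hand":0},{"ax":0,"ay":0,"az":-36,"dx":-0.531,"dy":-0.59,"dz":0,"hand":0},{"ax":0,"ay":0,"az":-36,"dx":-0.531,"dy":-0.59,"dz":0,"hand":0},{"ax":0,"ay":0,"az":-36,"dx":-0.531,"dy":-0.59,"dz":0,"hand":0},{"ax":0,"ay":0,"az":-36,"dx":-0.531,"dy":-0.59,"dz":0,"hand":0},{"ax":0,"ay":0,"az":-36,"dx":-0.531,"dy":-0.59,"dz":0.05,"hand":0},{"ax":0,"ay":0,"az":-36,"dx":-0.531,"dy":-0.59,"dz":0.05,"hand":0},{"ax":0,"ay":0,"az":-36,"dx":-0.531,"dy":-0.59,"dz":0.05,"hand":0},{"ax":0,"ay":0,"az":-36,"dx":-0.531,"dy":-0.59,"dz":0.05,"hand":0},{"ax":0,"ay":0,"az":-36,"dx":-0.531,"dy":-0.59,"dz":0.05,"hand":0}]'
python3 - <<'E'
from h import *
st=readout.get_state();print(R.from_quat(st['eef_rot']).as_matrix().round(3));print(st['width'],st['q'].round(2))
print(totool([503.5,-172.2,70]).round(4))
E
```

```text
t: 1.77
ee_pos: [503.4, -175.2, 178.9]
eef_rot: [-0.115, 0.993, 0.0, -0.001]
contact_force: [-0.3, 0.7, -0.6]
width: 42.6
grasp_force: 0.0
[[-0.973 -0.229 -0.003]
 [-0.229  0.973 -0.   ]
 [ 0.003  0.001 -1.   ]]
42.59512049536979 [-0.47 -0.13  1.88 -0.    1.39 -2.28]
[-0.0011  0.0029  0.1089]
```

```bash
python3 -m crank '[{"ax":0,"ay":0,"az":0,"dx":0,"dy":0.001,"dz":0.04,"hand":0},{"ax":0,"ay":0,"az":0,"dx":0,"dy":0.001,"dz":0.08,"hand":0},{"ax":0,"ay":0,"az":0,"dx":0,"dy":0.001,"dz":0.11,"hand":0},{"ax":0,"ay":0,"az":0,"dx":0,"dy":0.001,"dz":0.11,"hand":0},{"ax":0,"ay":0,"az":0,"dx":0,"dy":0.001,"dz":0.11,"hand":0}]'
python3 - <<'E'
from h import *
s=snap('side')
p=readout.get_state()['ee_pos'];print(p, proj(s,p),proj(s,[503.5,-172,40]))
u,v=map(int,proj(s,[520,-170,30]));print(u,v)
c=s['pixels'][v-45:v+45,u-60:u+60];cv2.imwrite('pics/c2.png',cv2.convertScaleAbs(cv2.resize(c,(800,600),interpolation=cv2.INTER_CUBIC),alpha=1.6))
E
```

```text
t: 2.18
ee_pos: [501.8, -169.7, 69.3]
eef_rot: [-0.117, 0.993, 0.001, -0.002]
contact_force: [-0.4, -0.9, 0.7]
width: 42.9
grasp_force: 0.0
[ 503.80605638 -170.54392156   71.98868129] (np.float64(232.064735167622), np.float64(257.9507557350879)) (np.float64(232.97650785293825), np.float64(265.5858294440071))
239 264
```

View pics/c2.png

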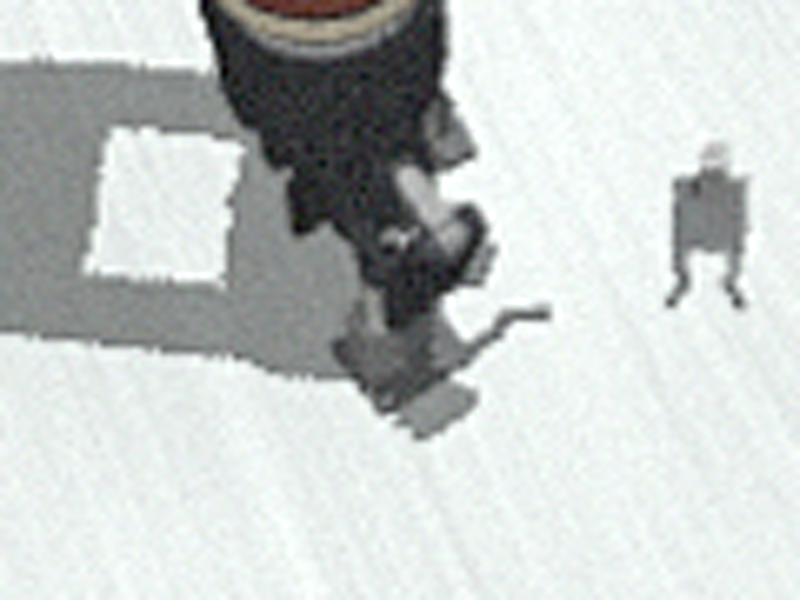

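```bash
python3 -m crank '[{"ax":0,"ay":0,"az":0,"dx":0,"dy":-0.001,"dz":0.02,"hand":0},{"ax":0,"ay":0,"az":0,"dx":0,"dy":-0.001,"dz":0.035,"hand":0},{"ax":0,"ay":0,"az":0,"dx":0,"dy":-0.001,"dz":0.045,"hand":0},{"ax":0,"ay":0,"az":0,"dx":0,"dy":-0.001,"dz":0.052,"hand":0},{"ax":0,"ay":0,"az":0,"dx":0,"dy":-0.001,"dz":0.059,"hand":0},{"ax":0,"ay":0,"az":0,"dx":0,"dy":-0.001,"dz":0.059,"hand":0},{"ax":0,"ay":0,"az":0,"dx":0,"dy":-0.001,"dz":0.059,"hand":1},{"ax":0,"ay":0,"az":0,"dx":0,"dy":-0.001,"dz":0.059,"hand":1},{"ax":0,"ay":0,"az":0,"dx":0,"dy":-0.001,"dz":0.059,"hand":1},{"ax":0,"ay":0,"az":0,"dx":0,"dy":-0.001,"dz":0.059,"hand":1},{"ax":0,"ay":0,"az":0,"dx":0,"dy":-0.001,"dz":0.059,"hand":1},{"ax":0,"ay":0,"az":0,"dx":0,"dy":-0.001,"dz":0.059,"hand":1},{"ax":0,"ay":0,"az":0,"dx":0,"dy":-0.001,"dz":0.059,"hand":1},{"ax":0,"ay":0,"az":0,"dx":0,"dy":-0.001,"dz":0.059,"hand":1}]'
python3 -c "
from h import *
print(readout.get_state())"
```

```text
t: 3.4
ee_pos: [504.7, -171.9, 13.4]
eef_rot: [-0.117, 0.993, -0.001, 0.001]
contact_force: [-0.6, 0.2, 5.1]
width: 12.7
grasp_force: 59.2
{'t': 3.4, 'q': array([-4.67944269e-01,  7.82463516e-02,  1.97993111e+00, -1.95899394e-05,
        1.08145314e+00, -2.27326389e+00]), 'qvel': array([-0.00014023, -0.0002317 , -0.00123591, -0.00202147,  0.00078399,
       -0.00037732]), 'joint_torque': array([ 8.71340674e-02, -3.11327004e+01, -2.79802805e+01,  2.08382390e-02,
       -9.73077561e-02,  9.18375707e-03]), 'ee_pos': array([ 504.65605431, -171.91221818,   13.41452693]), 'eef_rot': array([-1.16997609e-01,  9.93131712e-01, -5.49099769e-04,  8.13001892e-04]), 'contact_force': array([-0.62255982,  0.22716905,  5.1164077 ]), 'torque': array([-0.01689545,  0.10666304,  0.05353368]), 'grasp_force': 59.1825145483017, 'width': 12.724868181009093}
```

```bash
python3 -m crank '[{"ax":0,"ay":0,"az":0,"dx":0,"dy":0,"dz":-0.01,"hand":1},{"ax":0,"ay":0,"az":0,"dx":0,"dy":0,"dz":-0.03,"hand":1},{"ax":0,"ay":0,"az":0,"dx":0,"dy":0,"dz":-0.06,"hand":1},{"ax":0,"ay":0,"az":0,"dx":0,"dy":0,"dz":-0.1,"hand":1},{"ax":0,"ay":0,"az":0,"dx":0,"dy":0,"dz":-0.14,"hand":1},{"ax":0,"ay":0,"az":0,"dx":0,"dy":0,"dz":-0.17,"hand":1},{"ax":0,"ay":0,"az":0,"dx":0,"dy":0,"dz":-0.17,"hand":1},{"ax":0,"ay":0,"az":0,"dx":0,"dy":0,"dz":-0.17,"hand":1},{"ax":0,"ay":0,"az":0,"dx":0,"dy":0,"dz":-0.17,"hand":1}]'
python3 - <<'E'
from h import *
s=snap('side');t=snap('top')
st=readout.get_state();p=st['ee_pos'];M=R.from_quat(st['eef_rot']).as_matrix()
print(st['contact_force'],st['width'],p)
def crop(s,q,sc,name):
    u,v=map(int,proj(s,q));w,h=400//2//sc*1,300//2//sc
    c=s['pixels'][v-h:v+h,u-w:u+w];print(name,u-w,v-h)
    return cv2.convertScaleAbs(cv2.resize(c,(400,300),interpolation=cv2.INTER_CUBIC),alpha=1.6)
q=p-M[:,0]*30-[0,0,12]
a=crop(s,q,5,'side');b=crop(t,q,5,'top')
sp=[558,188,90]
c=crop(s,sp,4,'sidestand');d=crop(t,sp,4,'topstand')
cv2.imwrite('pics/c3.png',np.vstack([np.hstack([a,b]),np.hstack([c,d])]))
E
```

```text
t: 4.15
ee_pos: [503.0, -171.0, 181.3]
eef_rot: [-0.117, 0.993, 0.001, -0.001]
contact_force: [-0.6, 0.0, -1.3]
width: 13.1
grasp_force: 58.5
[-0.0933139  -0.5126512  -1.19797376] 12.899256151909071 [ 502.37455039 -170.72160073  179.79009666]
side 199 198
top 273 189
sidestand 152 109
topstand 136 171
```

View pics/c3.png

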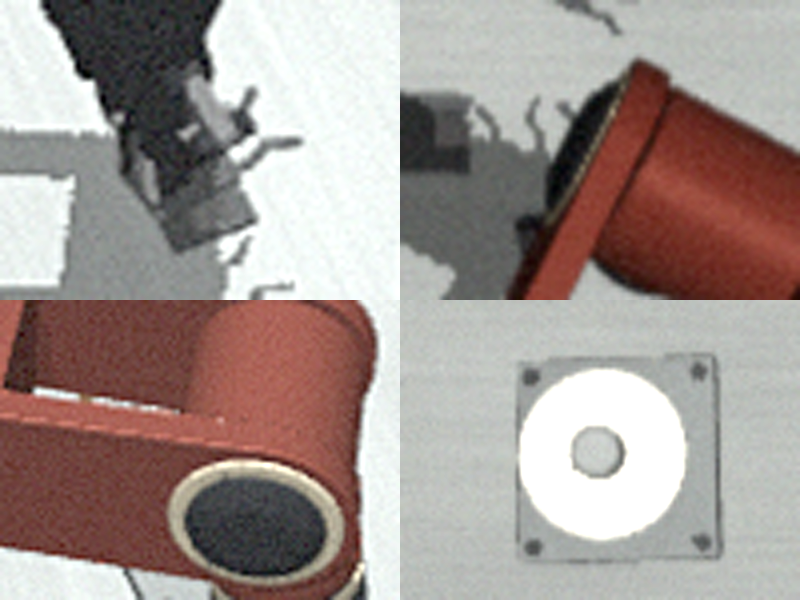

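```bash
python3 - <<'E'
from h import *
t=dict(np.load('top.npz'));s=dict(np.load('side.npz'))
st=readout.get_state();p=st['ee_pos'];M=R.from_quat(st['eef_rot']).as_matrix()
k=lambda x,y,z,o,sc:wp(t,o[0]+(x+.5)/sc-.5,o[1]+(y+.5)/sc-.5,z)
for n,x,y,z in(('base',218.5,157,24),('flange',203,154,93),('head',198,151,125)): print(n,k(x,y,z,(136,171),4).round(1))
# predicted clip geometry: origin = lug +42 along clip x(-tool x)
cx=-M[:,0];cy=M[:,1];cz=-M[:,2]
C=lambda a,b,c:p+cz*(c-13)+cx*(a+42)+cy*b
for a,b in((23.5,15),(23.5,-15),(8.5,10),(8.5,-10),(-52,18),(-52,-18),(-10.5,-18)):
    q=C(a,b,2.5);ut=np.array(proj(t,q));us=np.array(proj(s,q))
    print((a,b),'top',((ut-[273,189]+.5)*5+[400,0]).round(0),'side',((us-[199,198]+.5)*5).round(0))
E
```

```text
base [557.9 187.4  24. ]
flange [556.6 188.5  93. ]
head [557.1 187.2 125. ]
(23.5, 15) top [563.  98.] side [252.  91.]
(23.5, -15) top [617.  87.] side [292. 134.]
(8.5, 10) top [578. 124.] side [231. 114.]
(8.5, -10) top [615. 116.] side [258. 143.]
(-52, 18) top [589. 238.] side [109. 170.]
(-52, -18) top [655. 224.] side [156. 224.]
(-10.5, -18) top [637. 148.] side [234. 176.]
```

```bash
python3 - <<'E'
from h import *
s=dict(np.load('side.npz'))
c=s['pixels'][200:260,205:275]
c=cv2.convertScaleAbs(cv2.resize(c,(700,600),interpolation=cv2.INTER_CUBIC),alpha=2.2,beta=10)
cv2.imwrite('pics/c4.png',c)
W=cloud(s)
st=readout.get_state();p=st['ee_pos'];M=R.from_quat(st['eef_rot']).as_matrix()
for u,v in((248,215),(257,227),(244,233),(238,243),(235,247),(245,240),(240,238),(236,244),(230,238)):
    r=(W[v,u]-p)@M; print(u,v,r.round(0))
E
```

```text
248 215 [-137.  125.  184.]
257 227 [-131.   76.  179.]
244 233 [-27. -21.   4.]
238 243 [-59.  61. 171.]
235 247 [-47.  58. 174.]
245 240 [-80.  60. 175.]
240 238 [-64.  57. 147.]
236 244 [-55.  64. 174.]
230 238 [  4. -11.   7.]
```

View pics/c4.png

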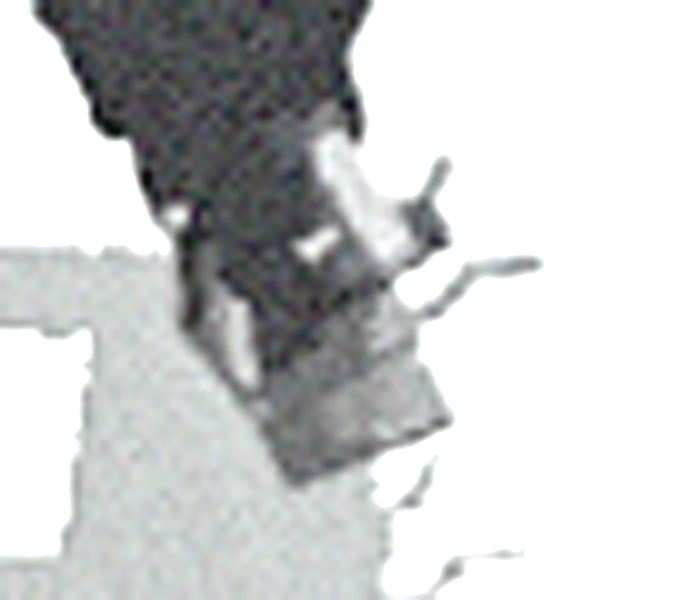

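The view from the side shows the clip held level by the lug. Its jaw tips are at crop (445,160) and (540,265), and the piece below it is shadow on the bench. The spindle axis is at about (557.2, 187.6).

```bash
python3 - <<'E'
from h import *
st=readout.get_state();M=R.from_quat(st['eef_rot']).as_matrix()
ax=np.array([557.2,187.6,0]);t=ax-85*-M[:,0];t[2]=180
print(t,totool(t).round(4),M.round(3))
E
```

```text
[474.5273664  167.84776097 180.        ] [-0.0516  0.3358  0.0006] [[-0.973 -0.232 -0.004]
 [-0.232  0.973  0.002]
 [ 0.003  0.003 -1.   ]]
```

```bash
python3 -m crank '[{"ax":0,"ay":0,"az":0,"dx":-0.003,"dy":0.02,"dz":0,"hand":1},{"ax":0,"ay":0,"az":0,"dx":-0.009,"dy":0.055,"dz":0,"hand":1},{"ax":0,"ay":0,"az":0,"dx":-0.015,"dy":0.095,"dz":0,"hand":1},{"ax":0,"ay":0,"az":0,"dx":-0.02,"dy":0.135,"dz":0,"hand":1},{"ax":0,"ay":0,"az":0,"dx":-0.026,"dy":0.175,"dz":0,"hand":1},{"ax":0,"ay":0,"az":0,"dx":-0.032,"dy":0.215,"dz":0,"hand":1},{"ax":0,"ay":0,"az":0,"dx":-0.038,"dy":0.255,"dz":0,"hand":1},{"ax":0,"ay":0,"az":0,"dx":-0.044,"dy":0.295,"dz":0,"hand":1},{"ax":0,"ay":0,"az":0,"dx":-0.049,"dy":0.325,"dz":0,"hand":1},{"ax":0,"ay":0,"az":0,"dx":-0.0515,"dy":0.336,"dz":0,"hand":1},{"ax":0,"ay":0,"az":0,"dx":-0.0515,"dy":0.336,"dz":0,"hand":1},{"ax":0,"ay":0,"az":0,"dx":-0.0515,"dy":0.336,"dz":0.02,"hand":1},{"ax":0,"ay":0,"az":0,"dx":-0.0515,"dy":0.336,"dz":0.04,"hand":1},{"ax":0,"ay":0,"az":0,"dx":-0.0515,"dy":0.336,"dz":0.055,"hand":1},{"ax":0,"ay":0,"az":0,"dx":-0.0515,"dy":0.336,"dz":0.055,"hand":1},{"ax":0,"ay":0,"az":0,"dx":-0.0515,"dy":0.336,"dz":0.055,"hand":1},{"ax":0,"ay":0,"az":0,"dx":-0.0515,"dy":0.336,"dz":0.055,"hand":1}]'
python3 - <<'E'
from h import *
s=snap('side');t=snap('top')
for n in range(1): st=readout.get_state();print(st['ee_pos'],st['contact_force'],st['torque'])
def crop(s,q,name):
    u,v=map(int,proj(s,q));c=s['pixels'][v-30:v+30,u-40:u+40];print(name,u-40,v-30)
    return cv2.convertScaleAbs(cv2.resize(c,(400,300),interpolation=cv2.INTER_CUBIC),alpha=1.6)
cv2.imwrite('pics/c5.png',np.hstack([crop(s,[535,180,100],'s'),crop(t,[535,180,100],'t')]))
p=st['ee_pos'];M=R.from_quat(st['eef_rot']).as_matrix()
for a,b in((23.5,15),(23.5,-15),(-10.5,-18),(-52,-18)):
    q=p+M[:,2]*(13-2.5)-M[:,0]*(a+42)+M[:,1]*b; print(a,b,q.round(0),proj(s,q),proj(t,q))
print(proj(s,[557,187.5,125]),proj(t,[557,187.5,125]))
E
```

```text
t: 5.67
ee_pos: [476.3, 166.5, 127.8]
eef_rot: [-0.116, 0.993, -0.0, 0.0]
contact_force: [0.9, -0.2, 0.2]
width: 12.8
grasp_force: 58.7
[476.81129242 166.96216713 128.70094762] [-0.55337436 -0.46834976  0.18893909] [-0.038489   -0.01227105  0.01933853]
s 154 118
t 148 186
23.5 15 [537. 197. 118.] (np.float64(192.6591905959844), np.float64(139.0294175519228)) (np.float64(181.8250793744342), np.float64(215.59491434673157))
23.5 -15 [544. 168. 118.] (np.float64(198.61826443277624), np.float64(145.2509673472044)) (np.float64(192.36796426626285), np.float64(213.33303698394403))
-10.5 -18 [512. 157. 118.] (np.float64(188.43133790865085), np.float64(151.52782062845054)) (np.float64(195.84548051056126), np.float64(225.0658203822785))
-52 -18 [471. 147. 118.] (np.float64(174.98633389878427), np.float64(158.56402634789328)) (np.float64(198.81901967949815), np.float64(239.73864949194643))
(np.float64(200.44972660686324), np.float64(137.2879125117292)) (np.float64(185.0221130148543), np.float64(208.400192691448))
```

View pics/c5.png

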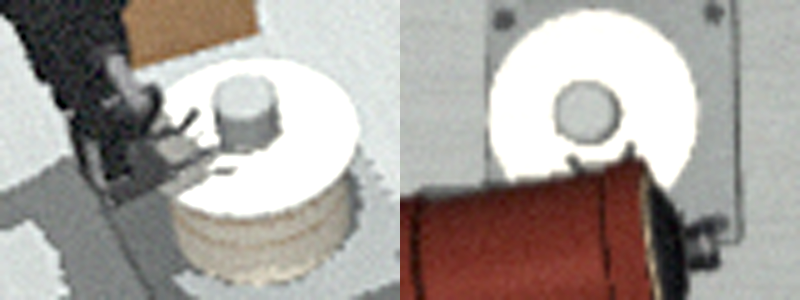

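The left picture shows the clip above the flange beside the spindle head at (245,105). In the right one the jaw tips are at (572,158) and (630,150), pointing at the head at (588,111) to within about 1–2 mm sideways. Now I feel downward.

```bash
python3 -m crank '[{"ax":0,"ay":0,"az":0,"dx":0,"dy":0,"dz":0.001,"hand":1},{"ax":0,"ay":0,"az":0,"dx":0,"dy":0,"dz":0.002,"hand":1},{"ax":0,"ay":0,"az":0,"dx":0,"dy":0,"dz":0.003,"hand":1},{"ax":0,"ay":0,"az":0,"dx":0,"dy":0,"dz":0.004,"hand":1},{"ax":0,"ay":0,"az":0,"dx":0,"dy":0,"dz":0.005,"hand":1},{"ax":0,"ay":0,"az":0,"dx":0,"dy":0,"dz":0.006,"hand":1},{"ax":0,"ay":0,"az":0,"dx":0,"dy":0,"dz":0.007,"hand":1},{"ax":0,"ay":0,"az":0,"dx":0,"dy":0,"dz":0.008,"hand":1},{"ax":0,"ay":0,"az":0,"dx":0,"dy":0,"dz":0.009,"hand":1},{"ax":0,"ay":0,"az":0,"dx":0,"dy":0,"dz":0.01,"hand":1},{"ax":0,"ay":0,"az":0,"dx":0,"dy":0,"dz":0.011,"hand":1},{"ax":0,"ay":0,"az":0,"dx":0,"dy":0,"dz":0.012,"hand":1},{"ax":0,"ay":0,"az":0,"dx":0,"dy":0,"dz":0.013,"hand":1},{"ax":0,"ay":0,"az":0,"dx":0,"dy":0,"dz":0.014,"hand":1},{"ax":0,"ay":0,"az":0,"dx":0,"dy":0,"dz":0.015,"hand":1},{"ax":0,"ay":0,"az":0,"dx":0,"dy":0,"dz":0.016,"hand":1}]'
python3 -m crank '[{"ax":0,"ay":0,"az":0,"dx":0,"dy":0,"dz":0.0005,"hand":1},{"ax":0,"ay":0,"az":0,"dx":0,"dy":0,"dz":0.001,"hand":1},{"ax":0,"ay":0,"az":0,"dx":0,"dy":0,"dz":0.0015,"hand":1},{"ax":0,"ay":0,"az":0,"dx":0,"dy":0,"dz":0.002,"hand":1}]'
python3 -c "
from h import *
print(readout.get_state()['torque'])"
```

```text
t: 7.1
ee_pos: [475.8, 167.4, 111.2]
eef_rot: [-0.117, 0.993, 0.0, 0.0]
contact_force: [-0.6, -0.8, -1.1]
width: 12.9
grasp_force: 58.7
t: 7.43
ee_pos: [475.8, 167.3, 109.3]
eef_rot: [-0.117, 0.993, 0.0, 0.0]
contact_force: [0.5, -0.3, -0.6]
width: 12.4
grasp_force: 58.7
[0.01927113 0.05933386 0.0299741 ]
```

```bash
python3 -m crank '[{"ax":0,"ay":0,"az":0,"dx":0,"dy":0,"dz":0.0005,"hand":1},{"ax":0,"ay":0,"az":0,"dx":0,"dy":0,"dz":0.001,"hand":1},{"ax":0,"ay":0,"az":0,"dx":0,"dy":0,"dz":0.0015,"hand":1},{"ax":0,"ay":0,"az":0,"dx":0,"dy":0,"dz":0.002,"hand":1}]'
python3 -c "
from h import *
print(readout.get_state()['torque'])"
```

```text
t: 7.77
ee_pos: [476.2, 167.4, 109.0]
eef_rot: [-0.117, 0.993, -0.0, 0.0]
contact_force: [-5.6, -1.9, 10.2]
width: 12.6
grasp_force: 60.1
[-0.17860068  0.74716903  0.01601802]
```

```bash
python3 -m crank '[{"ax":0,"ay":0,"az":0,"dx":0,"dy":0,"dz":0.0005,"hand":1},{"ax":0,"ay":0,"az":0,"dx":0,"dy":0,"dz":0.001,"hand":1},{"ax":0,"ay":0,"az":0,"dx":0,"dy":0,"dz":0.001,"hand":1}]'
python3 -c "
from h import *
print(readout.get_state()['torque'])"
```

```text
t: 8.02
ee_pos: [476.5, 167.5, 109.0]
eef_rot: [-0.117, 0.993, -0.0, 0.001]
contact_force: [-6.7, -1.7, 12.9]
width: 12.7
grasp_force: 60.6
[-0.22951062  0.91777276  0.0131857 ]
```

```bash
python3 -m crank '[{"ax":0,"ay":0,"az":0,"dx":0,"dy":0,"dz":-0.001,"hand":1},{"ax":0,"ay":0,"az":0,"dx":0,"dy":0,"dz":-0.0022,"hand":1},{"ax":0,"ay":0,"az":0,"dx":0,"dy":0,"dz":-0.0022,"hand":1}]'
python3 -c "
from h import *
print(readout.get_state()['torque'])"
python3 -m crank '[{"ax":0,"ay":0,"az":0,"dx":-0.001,"dy":0,"dz":0,"hand":1},{"ax":0,"ay":0,"az":0,"dx":-0.002,"dy":0,"dz":0,"hand":1},{"ax":0,"ay":0,"az":0,"dx":-0.003,"dy":0,"dz":0,"hand":1},{"ax":0,"ay":0,"az":0,"dx":-0.004,"dy":0,"dz":0,"hand":1},{"ax":0,"ay":0,"az":0,"dx":-0.005,"dy":0,"dz":0,"hand":1},{"ax":0,"ay":0,"az":0,"dx":-0.006,"dy":0,"dz":0,"hand":1},{"ax":0,"ay":0,"az":0,"dx":-0.007,"dy":0,"dz":0,"hand":1},{"ax":0,"ay":0,"az":0,"dx":-0.008,"dy":0,"dz":0,"hand":1}]'
python3 -c "
from h import *
print(readout.get_state()['torque'])"
```

```text
t: 8.27
ee_pos: [476.2, 167.4, 109.1]
eef_rot: [-0.117, 0.993, 0.0, 0.001]
contact_force: [-2.1, -0.3, 4.5]
width: 12.5
grasp_force: 59.3
[-0.08396998  0.13695259 -0.03036502]
t: 8.93
ee_pos: [483.6, 169.2, 109.2]
eef_rot: [-0.117, 0.993, -0.0, -0.0]
contact_force: [-3.2, -1.2, 5.9]
width: 13.0
grasp_force: 59.6
[-0.10623946  0.45248132  0.02514972]
```

```bash
python3 -m crank '[{"ax":0,"ay":0,"az":0,"dx":-0.001,"dy":0,"dz":0,"hand":1},{"ax":0,"ay":0,"az":0,"dx":-0.002,"dy":0,"dz":0,"hand":1},{"ax":0,"ay":0,"az":0,"dx":-0.003,"dy":0,"dz":0,"hand":1},{"ax":0,"ay":0,"az":0,"dx":-0.004,"dy":0,"dz":0,"hand":1},{"ax":0,"ay":0,"az":0,"dx":-0.005,"dy":0,"dz":0,"hand":1},{"ax":0,"ay":0,"az":0,"dx":-0.006,"dy":0,"dz":0,"hand":1},{"ax":0,"ay":0,"az":0,"dx":-0.007,"dy":0,"dz":0,"hand":1},{"ax":0,"ay":0,"az":0,"dx":-0.008,"dy":0,"dz":0,"hand":1}]'
python3 - <<'E'
from h import *
st=readout.get_state();M=R.from_quat(st['eef_rot']).as_matrix()
print('tool F',M.T@st['contact_force'],'T',M.T@st['torque'],'d',(np.array([557.2,187.6,0])-st['ee_pos'])@-M[:,0]-42,'lat',(np.array([557.2,187.6,0])-st['ee_pos'])@M[:,1])
E
```

```text
t: 9.6
ee_pos: [491.4, 171.1, 109.2]
eef_rot: [-0.117, 0.993, -0.0, -0.0]
contact_force: [-3.8, -1.0, 6.8]
width: 12.7
grasp_force: 59.6
tool F [ 3.93240024 -0.07709408 -6.82389922] T [0.03935686 0.44948795 0.00704777] d 25.83735447226303 lat 0.8114690093800765
```

```bash
python3 -m crank '[{"ax":0,"ay":0,"az":0,"dx":-0.001,"dy":0,"dz":-0.0004,"hand":1},{"ax":0,"ay":0,"az":0,"dx":-0.002,"dy":0,"dz":-0.0004,"hand":1},{"ax":0,"ay":0,"az":0,"dx":-0.003,"dy":0,"dz":-0.0004,"hand":1},{"ax":0,"ay":0,"az":0,"dx":-0.004,"dy":0,"dz":-0.0004,"hand":1},{"ax":0,"ay":0,"az":0,"dx":-0.005,"dy":0,"dz":-0.0004,"hand":1},{"ax":0,"ay":0,"az":0,"dx":-0.006,"dy":0,"dz":-0.0004,"hand":1},{"ax":0,"ay":0,"az":0,"dx":-0.007,"dy":0,"dz":-0.0004,"hand":1}]'
cat > f.py <<'E'
from h import *
st=readout.get_state();M=R.from_quat(st['eef_rot']).as_matrix();v=np.array([557.2,187.6,0])-st['ee_pos']
print('tool F',(M.T@st['contact_force']).round(1),'T',(M.T@st['torque']).round(2),'d',round(v@-M[:,0]-42,1),'lat',round(v@M[:,1],1))
E
python3 f.py
python3 -m crank '[{"ax":0,"ay":0,"az":0,"dx":-0.0007,"dy":0,"dz":0,"hand":1},{"ax":0,"ay":0,"az":0,"dx":-0.0014,"dy":0,"dz":0,"hand":1},{"ax":0,"ay":0,"az":0,"dx":-0.002,"dy":0,"dz":0,"hand":1}]'; python3 f.py
```

```text
t: 10.18
ee_pos: [498.2, 172.7, 109.2]
eef_rot: [-0.117, 0.993, -0.0, -0.0]
contact_force: [-2.2, -0.7, 5.8]
width: 13.0
grasp_force: 59.5
tool F [ 2.3 -0.2 -5.8] T [0.08 0.4  0.02] d 18.9 lat 0.8
t: 10.43
ee_pos: [500.1, 173.2, 109.2]
eef_rot: [-0.117, 0.993, -0.0, -0.0]
contact_force: [-3.9, -0.9, 5.3]
width: 13.2
grasp_force: 59.7
tool F [ 4.   0.  -5.3] T [-0.04  0.53 -0.07] d 17.0 lat 0.8
```

```bash
python3 -m crank '[{"ax":0,"ay":0,"az":0,"dx":-0.0007,"dy":0,"dz":0,"hand":1},{"ax":0,"ay":0,"az":0,"dx":-0.0014,"dy":0,"dz":0,"hand":1},{"ax":0,"ay":0,"az":0,"dx":-0.002,"dy":0,"dz":0,"hand":1}]'; python3 f.py
python3 -m crank '[{"ax":0,"ay":0,"az":0,"dx":-0.0007,"dy":0,"dz":0,"hand":1},{"ax":0,"ay":0,"az":0,"dx":-0.0014,"dy":0,"dz":0,"hand":1},{"ax":0,"ay":0,"az":0,"dx":-0.002,"dy":0,"dz":0,"hand":1}]'; python3 f.py
```

```text
t: 10.68
ee_pos: [501.5, 173.8, 109.3]
eef_rot: [-0.117, 0.993, 0.0, -0.001]
contact_force: [-5.7, 0.9, 8.2]
width: 12.8
grasp_force: 59.8
tool F [ 5.4  2.2 -8.2] T [-0.27  0.83 -0.08] d 15.6 lat 0.4
t: 10.93
ee_pos: [502.9, 174.5, 109.2]
eef_rot: [-0.117, 0.993, 0.0, -0.002]
contact_force: [-8.2, 0.7, 8.0]
width: 12.8
grasp_force: 60.0
tool F [ 7.8  2.6 -7.9] T [-0.35  1.09 -0.22] d 14.2 lat -0.1
```

```bash
python3 -m crank '[{"ax":0,"ay":0,"az":0,"dx":-0.0007,"dy":0.0005,"dz":0,"hand":1},{"ax":0,"ay":0,"az":0,"dx":-0.0014,"dy":0.0005,"dz":0,"hand":1},{"ax":0,"ay":0,"az":0,"dx":-0.002,"dy":0.0005,"dz":0,"hand":1}]'; python3 f.py
python3 -m crank '[{"ax":0,"ay":0,"az":0,"dx":-0.0007,"dy":0,"dz":0,"hand":1},{"ax":0,"ay":0,"az":0,"dx":-0.0014,"dy":0,"dz":0,"hand":1},{"ax":0,"ay":0,"az":0,"dx":-0.002,"dy":0,"dz":0,"hand":1}]'; python3 f.py
```

```text
t: 11.18
ee_pos: [504.3, 175.6, 109.3]
eef_rot: [-0.117, 0.993, 0.001, -0.002]
contact_force: [-10.3, 1.7, 10.2]
width: 13.1
grasp_force: 60.2
tool F [  9.7   4.  -10.1] T [-0.5   1.35 -0.2 ] d 12.7 lat -0.9
t: 11.43
ee_pos: [506.0, 176.3, 109.3]
eef_rot: [-0.117, 0.993, 0.001, -0.002]
contact_force: [-11.1, 2.1, 10.9]
width: 13.0
grasp_force: 60.3
tool F [ 10.4   4.7 -10.8] T [-0.56  1.53 -0.22] d 10.9 lat -1.2
```

```bash
python3 -m crank '[{"ax":0,"ay":0,"az":0,"dx":-0.0007,"dy":0.0008,"dz":-0.0005,"hand":1},{"ax":0,"ay":0,"az":0,"dx":-0.0014,"dy":0.0008,"dz":-0.0005,"hand":1},{"ax":0,"ay":0,"az":0,"dx":-0.002,"dy":0.0008,"dz":-0.0005,"hand":1}]'; python3 f.py
python3 -m crank '[{"ax":0,"ay":0,"az":0,"dx":-0.0007,"dy":0,"dz":0,"hand":1},{"ax":0,"ay":0,"az":0,"dx":-0.0014,"dy":0,"dz":0,"hand":1},{"ax":0,"ay":0,"az":0,"dx":-0.002,"dy":0,"dz":0,"hand":1}]'; python3 f.py
```

```text
t: 11.68
ee_pos: [507.3, 177.0, 109.3]
eef_rot: [-0.117, 0.993, 0.0, -0.003]
contact_force: [-11.2, -0.6, 9.6]
width: 13.4
grasp_force: 60.1
tool F [11.1  2.1 -9.5] T [-0.3   1.52 -0.13] d 9.7 lat -1.5
t: 11.93
ee_pos: [509.4, 177.5, 109.3]
eef_rot: [-0.117, 0.993, 0.0, -0.003]
contact_force: [-8.9, 0.1, 8.7]
width: 13.0
grasp_force: 60.0
tool F [ 8.7  2.2 -8.7] T [-0.33  1.2  -0.14] d 7.4 lat -1.5
```

Past the peak. I keep pushing until I feel the hard stop.

```bash
python3 -m crank '[{"ax":0,"ay":0,"az":0,"dx":-0.0007,"dy":0,"dz":0,"hand":1},{"ax":0,"ay":0,"az":0,"dx":-0.0014,"dy":0,"dz":0,"hand":1},{"ax":0,"ay":0,"az":0,"dx":-0.002,"dy":0,"dz":0,"hand":1}]'; python3 f.py
python3 -m crank '[{"ax":0,"ay":0,"az":0,"dx":-0.0007,"dy":0,"dz":0,"hand":1},{"ax":0,"ay":0,"az":0,"dx":-0.0014,"dy":0,"dz":0,"hand":1},{"ax":0,"ay":0,"az":0,"dx":-0.002,"dy":0,"dz":0,"hand":1}]'; python3 f.py
```

```text
t: 12.18
ee_pos: [512.6, 178.2, 109.3]
eef_rot: [-0.117, 0.993, 0.001, -0.001]
contact_force: [-4.0, 0.8, 3.1]
width: 12.9
grasp_force: 59.5
tool F [ 3.7  1.7 -3.1] T [-0.4   0.4  -0.08] d 3.8 lat -1.4
t: 12.43
ee_pos: [515.7, 178.6, 109.3]
eef_rot: [-0.117, 0.993, 0.0, 0.001]
contact_force: [0.2, 2.7, 1.0]
width: 12.7
grasp_force: 59.0
tool F [-0.8  2.6 -1. ] T [-0.53 -0.13 -0.13] d 0.4 lat -1.0
```

```bash
python3 -m crank '[{"ax":0,"ay":0,"az":0,"dx":-0.0005,"dy":0.0004,"dz":0,"hand":1},{"ax":0,"ay":0,"az":0,"dx":-0.001,"dy":0.0004,"dz":0,"hand":1},{"ax":0,"ay":0,"az":0,"dx":-0.001,"dy":0.0004,"dz":0,"hand":1}]'; python3 f.py
python3 -m crank '[{"ax":0,"ay":0,"az":0,"dx":-0.0005,"dy":0,"dz":0,"hand":1},{"ax":0,"ay":0,"az":0,"dx":-0.001,"dy":0,"dz":0,"hand":1},{"ax":0,"ay":0,"az":0,"dx":-0.001,"dy":0,"dz":0,"hand":1}]'; python3 f.py
```

```text
t: 12.68
ee_pos: [516.7, 178.9, 109.2]
eef_rot: [-0.117, 0.993, 0.0, 0.001]
contact_force: [1.8, 3.6, -0.6]
width: 13.1
grasp_force: 58.7
tool F [-2.6  3.1  0.6] T [-0.47 -0.37 -0.08] d -0.7 lat -1.0
t: 12.93
ee_pos: [517.3, 179.0, 109.3]
eef_rot: [-0.117, 0.993, 0.0, 0.0]
contact_force: [0.2, 3.7, 0.1]
width: 13.0
grasp_force: 58.7
tool F [-1.1  3.6 -0.1] T [-0.58 -0.23 -0.13] d -1.2 lat -0.9
```

```bash
python3 -m crank '[{"ax":0,"ay":0,"az":0,"dx":-0.0005,"dy":0.0004,"dz":0,"hand":1},{"ax":0,"ay":0,"az":0,"dx":-0.001,"dy":0.0004,"dz":0,"hand":1},{"ax":0,"ay":0,"az":0,"dx":-0.001,"dy":0.0004,"dz":0,"hand":1}]'; python3 f.py
python3 -m crank '[{"ax":0,"ay":0,"az":0,"dx":-0.0005,"dy":0,"dz":0,"hand":1},{"ax":0,"ay":0,"az":0,"dx":-0.001,"dy":0,"dz":0,"hand":1},{"ax":0,"ay":0,"az":0,"dx":-0.001,"dy":0,"dz":0,"hand":1}]'; python3 f.py
```

```text
t: 13.18
ee_pos: [518.1, 179.6, 109.3]
eef_rot: [-0.117, 0.993, -0.0, -0.0]
contact_force: [0.0, 2.7, -0.3]
width: 13.3
grasp_force: 58.8
tool F [-0.7  2.6  0.3] T [-0.47 -0.16 -0.17] d -2.1 lat -1.3
t: 13.43
ee_pos: [519.1, 179.7, 109.3]
eef_rot: [-0.117, 0.993, -0.0, -0.0]
contact_force: [-0.3, 1.6, 0.2]
width: 12.6
grasp_force: 58.8
tool F [-0.1  1.6 -0.2] T [-0.33 -0.11 -0.13] d -3.1 lat -1.1
```

```bash
python3 -m crank '[{"ax":0,"ay":0,"az":0,"dx":-0.0005,"dy":0,"dz":0,"hand":1},{"ax":0,"ay":0,"az":0,"dx":-0.001,"dy":0,"dz":0,"hand":1},{"ax":0,"ay":0,"az":0,"dx":-0.001,"dy":0,"dz":0,"hand":1}]'; python3 f.py
python3 -m crank '[{"ax":0,"ay":0,"az":0,"dx":-0.0005,"dy":0,"dz":0,"hand":1},{"ax":0,"ay":0,"az":0,"dx":-0.001,"dy":0,"dz":0,"hand":1},{"ax":0,"ay":0,"az":0,"dx":-0.001,"dy":0,"dz":0,"hand":1}]'; python3 f.py
```

```text
t: 13.68
ee_pos: [520.1, 179.7, 109.3]
eef_rot: [-0.117, 0.993, -0.0, -0.0]
contact_force: [-0.0, 0.5, -0.8]
width: 13.1
grasp_force: 58.8
tool F [-0.1  0.5  0.8] T [-0.15 -0.1  -0.02] d -4.0 lat -0.9
t: 13.93
ee_pos: [520.3, 179.8, 109.3]
eef_rot: [-0.117, 0.993, -0.0, -0.001]
contact_force: [-4.9, -1.8, 2.7]
width: 12.8
grasp_force: 59.2
tool F [ 5.2 -0.7 -2.7] T [0.08 0.86 0.01] d -4.0 lat -0.9
```

Hard stop felt: the force went from 0 to 5 N with no travel. I relax it, let go and rise.

```bash
python3 -m crank '[{"ax":0,"ay":0,"az":0,"dx":0.0005,"dy":0,"dz":0,"hand":1},{"ax":0,"ay":0,"az":0,"dx":0.001,"dy":0,"dz":0,"hand":1},{"ax":0,"ay":0,"az":0,"dx":0.001,"dy":0,"dz":0,"hand":1}]'; python3 f.py
python3 -m crank '[{"ax":0,"ay":0,"az":0,"dx":0,"dy":0,"dz":0,"hand":0.1},{"ax":0,"ay":0,"az":0,"dx":0,"dy":0,"dz":0,"hand":0.1},{"ax":0,"ay":0,"az":0,"dx":0,"dy":0,"dz":0,"hand":0.1},{"ax":0,"ay":0,"az":0,"dx":0,"dy":0,"dz":0,"hand":0.1},{"ax":0,"ay":0,"az":0,"dx":0,"dy":0,"dz":0,"hand":0.1},{"ax":0,"ay":0,"az":0,"dx":0,"dy":0,"dz":0,"hand":0.1}]'; python3 f.py
```

```text
t: 14.18
ee_pos: [520.2, 179.9, 109.3]
eef_rot: [-0.117, 0.993, -0.0, 0.0]
contact_force: [-1.6, -0.5, 0.7]
width: 12.9
grasp_force: 58.8
tool F [ 1.7 -0.2 -0.7] T [ 0.08  0.23 -0.03] d -4.3 lat -1.1
t: 14.68
ee_pos: [520.1, 180.1, 109.5]
eef_rot: [-0.117, 0.993, 0.0, 0.0]
contact_force: [0.2, -0.5, 0.4]
width: 38.8
grasp_force: 0.0
tool F [-0.  -0.5 -0.4] T [ 0.01 -0.03  0.04] d -4.2 lat -1.3
```

Rise, then retreat clear so that both cameras can see.

```bash
python3 -m crank '[{"ax":0,"ay":0,"az":0,"dx":0,"dy":0,"dz":-0.01,"hand":0.1},{"ax":0,"ay":0,"az":0,"dx":0,"dy":0,"dz":-0.03,"hand":0.1},{"ax":0,"ay":0,"az":0,"dx":0,"dy":0,"dz":-0.06,"hand":0.1},{"ax":0,"ay":0,"az":0,"dx":0,"dy":0,"dz":-0.09,"hand":0.1},{"ax":0,"ay":0,"az":0,"dx":0,"dy":0,"dz":-0.12,"hand":0.1},{"ax":0,"ay":0,"az":0,"dx":0,"dy":0.04,"dz":-0.12,"hand":0.1},{"ax":0,"ay":0,"az":0,"dx":0.02,"dy":0.08,"dz":-0.12,"hand":0.1},{"ax":0,"ay":0,"az":0,"dx":0.04,"dy":0.12,"dz":-0.12,"hand":0.1},{"ax":0,"ay":0,"az":0,"dx":0.06,"dy":0.16,"dz":-0.12,"hand":0.1},{"ax":0,"ay":0,"az":0,"dx":0.08,"dy":0.2,"dz":-0.12,"hand":0.1},{"ax":0,"ay":0,"az":0,"dx":0.08,"dy":0.23,"dz":-0.12,"hand":0.1},{"ax":0,"ay":0,"az":0,"dx":0.08,"dy":0.26,"dz":-0.12,"hand":0.1},{"ax":0,"ay":0,"az":0,"dx":0.08,"dy":0.26,"dz":-0.12,"hand":0.1},{"ax":0,"ay":0,"az":0,"dx":0.08,"dy":0.26,"dz":-0.12,"hand":0.1}]'
python3 - <<'E'
from h import *
s=snap('side');t=snap('top')
def crop(s,q):
    u,v=map(int,proj(s,q));c=s['pixels'][v-30:v+30,u-40:u+40]
    return cv2.convertScaleAbs(cv2.resize(c,(400,300),interpolation=cv2.INTER_CUBIC),alpha=1.3)
full=np.hstack([cv2.resize(x['pixels'],(400,300)) for x in(s,t)])
cv2.imwrite('pics/c6.png',np.vstack([np.hstack([crop(s,[540,184,100]),crop(t,[540,184,100])]),full]))
E
```

```text
t: 15.85
ee_pos: [381.2, 415.5, 230.1]
eef_rot: [-0.118, 0.993, -0.0, 0.0]
contact_force: [-0.6, 0.5, -0.3]
width: 38.1
grasp_force: 0.0
```

View pics/c6.png

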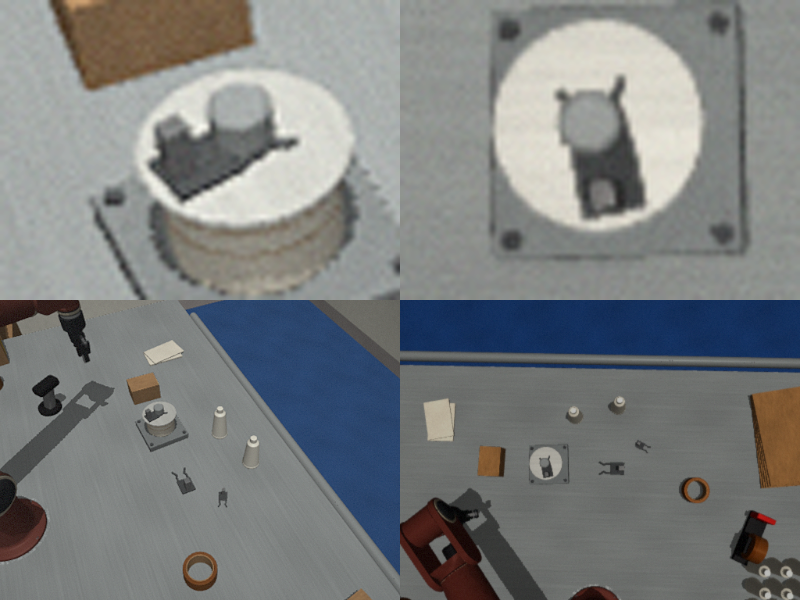

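The clip lies flat on the flange, with the web butted against the spindle and both jaw tips past the head at (560,97) and (620,80). Everything else stands where it was, and the arm is clear.

```bash
python3 -c "
from bench import ctrl
print(ctrl.job_done())"
```

```text
the job is handed in; nothing more can be done
None
```

The middle-sized clip is snapped home in the spindle's groove and released. I felt it reach the hard stop, read no more than about 16 N on the stand, left everything else in place, and handed the job in at about 16 s.

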